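# Set out the pressed-leaf frames in order of height

### The arm

A 7-joint arm with a two-finger parallel gripper is mounted at the origin on the work surface. World frame = base frame: x ahead of the robot, y to its left, z up, the work surface at z = 0. Lengths are in m, angles in rad, forces in N, time in s.
With the tool pointing down it reaches from about 0.4 to 0.85 m from the base axis. Payload 10.4 kg.
Tool frame: the origin (TCP) lies where the fingers leave the gripper's body, on its centre line; the fingertips stand 73 mm ahead of it and the grasp point (between the pads) lies 54 mm ahead of it; z points along the fingers, y is the direction in which the jaws open and shut (so a half turn about z gives the same grasp; the last joint's range is limited). The gripper opens to 85 mm and grips with 20 to 120 N. Pads are 22 mm wide; open, the fingers measure 114 mm over their backs; the gripper's body (76 mm by 85 mm) begins 54 mm behind the grasp point. The pads swing forward as they close: fully open they stand 13 mm farther back than shut.
Start: joints at [1.216, 0.332, -0.065, 1.46, 0.022, 1.35, -0.088], TCP at [0.204, -0.591, 0.304] pointing down, gripper open.
Joint ranges: [-2.6, 2.6], [-0.5, 2.12], [-1.47, 1.34], [0.16, 2.42], [-1.27, 4.41], [0.06, 2.06], [-2.6, 2.6]. Speed limits (rad/s): [2.22, 2.22, 2.79, 2.79, 3.14, 3.14, 3.14].

### API

Orientations are given as a unit quaternion [x, y, z, w].
In Python, from workcell import get_obs, camera, camera_model, hand_in gives the robot as it stands.
- The arm moves only by the shell command python3 -m crank 'ROWS' [FORCE]. ROWS is text: rows parted by semicolons, each of 7 numbers parted by spaces: the shift along the tool's x, y, z in units of 40 mm (1.0 is 40 mm), then the turn, a rotation vector about the tool's x, y, z in units of 8 degrees (1.0 is 8 degrees), then the finger opening in mm, from 0 to 85.4. In form: x y z ax ay az jaw; .... A call has exactly 10 rows; each row shifts and turns the pose as measured when the row begins, along the tool's axes as they then stand; what a row does not reach is not made up. A row lasts 1/10 s, in which the tool goes at most 50 mm and 8.59 degrees, less where a joint would pass 70% of its speed; a pose out of reach is approached as far as the arm can. A call is refused whole if a number of a shift passes 1 or a number of a turn 1, either way. A call with a gripper value outside its range is refused whole. The fingers move at their own pace and stop on an object; FORCE is the grip in N (left out, the last holds). Time passes only in rows, so rows that do not move let the fingers close, or fill a call up. It gives the time, the measured TCP pose, the force and the opening at its end, in the units of the state.
- get_obs(): the state, without advancing time (a new reading comes with each control period).
- camera(name): name is "scene" or "top" or "wrist"; returns (picture, depth): 400x640x3 uint8, red, green, blue; 400x640 float32, m along the optical axis (not along the pixel's ray), 0 where there is no reading.
- camera_model(name): a dict with "fx", "fy", "cx", "cy" (pixels), "position" and "rotation" of the camera in the world; the wrist camera has in their place "hand_eye" (4x4, takes a point from camera to tool coordinates, whose origin is the TCP and whose axes are the flange's). Camera axes: x right, y up, looking along -z (the intrinsics and any distortion apply to the point x, -y, -z); pixel columns grow to the right and rows downward; lengths in m; the calibration is good to about 2 mm. A picture is of the moment at which its call begins: read the wrist's pose just before it. camera_model takes no time and is no camera call.
- hand_in(): hands the job in, once; it reports no verdict.
The state is a dict: "clock": time; "joint_pos": joint angles; "joint_velocities": joint speeds; "tau": joint torques, N m; "position": TCP position; "ee_rot": TCP orientation; "ft_force": force on the tool from outside, world axes, zero at the start; "torque": the same for the moment, N m; "grip_width": opening from 0.0 (shut) to 1.0 (fully open).
Only numpy, scipy, OpenCV 4.12 (cv2) and the standard library are available. Lean on these libraries where they do the work, as an engineer would, in place of code of your own. Each camera call takes 0.05 s, during which the arm holds its last target.

### The job

Move the four little leaf pictures from the storage rack to the sloped display stand, one in each bay, in order of height with the tallest at the end beside the egg cup and the shortest at the end by the coaster. Each should stand on the ledge and lean back against the board with its picture facing out, and no frame may fall over. Leave the egg cup, coaster, pill organizer and domino tin where they are.

Things in the scene. Friction and masses are not known exactly. Their poses are not given: they have to be found in the camera images.
- frame_a_center (a point): the shortest of four small picture frames: walnut, with a pressed leaf on paper on the front, 44 mm wide, 96 mm tall, 18 mm thick. The point is its centre, half-way up (48 mm above its foot). Axes: z up the frame, y across its width, x out of the picture side. Starts upright in the rack, picture towards the rack's +x.
- frame_b_center (a point): the second shortest of four small picture frames: walnut, with a pressed leaf on paper on the front, 50 mm wide, 108 mm tall, 18 mm thick. The point is its centre, half-way up (54 mm above its foot). Axes: z up the frame, y across its width, x out of the picture side. Starts upright in the rack, picture towards the rack's +x.
- frame_c_center (a point): the second tallest of four small picture frames: walnut, with a pressed leaf on paper on the front, 56 mm wide, 120 mm tall, 18 mm thick. The point is its centre, half-way up (60 mm above its foot). Axes: z up the frame, y across its width, x out of the picture side. Starts upright in the rack, picture towards the rack's +x.
- frame_d_center (a point): the tallest of four small picture frames: walnut, with a pressed leaf on paper on the front, 62 mm wide, 132 mm tall, 18 mm thick. The point is its centre, half-way up (66 mm above its foot). Axes: z up the frame, y across its width, x out of the picture side. Starts upright in the rack, picture towards the rack's +x.
- rack: low light wood storage rack, fixed, 350 mm long (y), 64 mm deep (x), 22 mm high; origin: centre of its underside on the table. One open groove runs its whole length, 24 mm wide, floor 8 mm above the table; the frames stand upright in it side by side in mixed order, about 80 mm apart between centres, gaps of 10 mm or more.
- stand: dark wood stand, fixed, 350 mm long (y), z up, faces its +x; origin: centre of underside. Board leaning back 14 deg (top to -x), 52 mm up its slope, 10 mm thick: hold frames above it, near their tops. At its foot a ledge square to it, 30 mm deep, with a 6 mm high lip along its front. Board face meets ledge along y at x -15, z 26 mm. Brass strips part four 80 mm bays centred at y -120, -40, 40, 120 mm.
- egg_cup: white porcelain egg cup, 50 mm across, 64 mm tall, standing just beyond one end of the stand (about 225 mm from the stand's centre along its y, at the +y or the -y end). It marks the end for the tallest frame. Origin at the centre of its foot. Leave it alone.
- coaster: round copper coaster, 86 mm across, 6 mm thick, lying beyond the other end of the stand. Origin at the centre of its underside. Leave it alone.
- pill_box: white plastic pill organizer with seven compartments, 45 x 190 mm (x, y), 25 mm high, on the far side of the table. Origin at the centre of its underside. Leave it alone.
- domino_tin: open tin of walnut dominoes, 100 x 170 mm (x, y), 45 mm high, on the far side of the table. Origin at the centre of its underside. Leave it alone.
Things that resemble listed ones, but are neither listed nor needed, are in the scene too. Leave any yellow look-alike of the part that bears frame_c_center alone.

How it is judged:
By the outcome, as a careful person would: the job done as asked, in the order asked, and still so for the second after the job is handed in, with the robot touching nothing.
It also fails if it takes over 115 s, if anything falls off the work surface, if the arm or the gripper's body presses on something with over 40 N, if the wrist force passes 120 N, or if a joint passes its speed limit or range.

## Working session

There is one attempt and no reset: what is moved stays moved. The work goes in short steps, Python scripts to look and compute and a shell command to move; the robot and the scene stay as the last step left them, time stands still between calls to the robot, and variables do not carry over. Pictures are saved under pics/ and viewed, and the job is handed in when it is done.

```bash
mkdir -p pics; ls
python3 - <<'E'
from workcell import *
import cv2,numpy as np
o=get_obs();print(o)
for n in ("scene","top"):
    p,d=camera(n);cv2.imwrite(f"pics/{n}0.png",p[:,:,::-1]);np.savez(f"{n}0.npz",p=p,d=d)
    print(n,camera_model(n))
print(camera_model("wrist"))
E
```

```text
pics
{'clock': 0.0, 'joint_pos': array([ 1.21639916,  0.33285156, -0.06467984,  1.46095022,  0.02163446,
        1.34988419, -0.08846615]), 'joint_velocities': array([ 0.00191673, -0.00014501,  0.00105373,  0.0002202 ,  0.00059725,
       -0.00018398,  0.00048478]), 'tau': array([-5.37071319e-04, -6.25451016e+01,  4.81787429e-02, -3.91608238e+01,
        1.58715929e-02,  9.89404827e-03, -3.84815132e-05]), 'position': array([ 0.20348075, -0.59066179,  0.30312425]), 'ee_rot': array([ 9.86266527e-01,  1.65160076e-01, -1.66920248e-04, -6.78339018e-04]), 'ft_force': array([ 0.04842155, -0.9597443 , -0.36647288]), 'torque': array([ 0.03228134, -0.00328509,  0.05200369]), 'grip_width': 0.9972510444110113}
scene {'fx': 372.1617043431256, 'fy': 372.1617043431256, 'cx': 316.1154006826964, 'cy': 198.29508999973984, 'position': array([1.3607002 , 0.55760861, 0.71513168]), 'rotation': array([0.20858827, 0.41263449, 0.79229129, 0.39811834])}
top {'fx': 461.1750552474036, 'fy': 461.1750552474036, 'cx': 325.92867502254677, 'cy': 194.30133097234744, 'position': array([ 0.48928412, -0.01319195,  1.4780137 ]), 'rotation': array([-0.03370217,  0.02681856,  0.71011945, -0.70276261])}
{'fx': 288.9774312687088, 'fy': 288.9774312687088, 'cx': 319.51831594950255, 'cy': 197.20986332644162, 'hand_eye': array([[-5.61695200e-04,  9.55418387e-01,  2.95254787e-01,
         7.59568817e-02],
       [ 9.99999034e-01,  9.12102740e-04, -1.04907722e-03,
        -2.91379335e-04],
       [-1.27161036e-03,  2.95253913e-01, -9.55417977e-01,
        -6.98957729e-02],
       [ 0.00000000e+00,  0.00000000e+00,  0.00000000e+00,
         1.00000000e+00]])}
```

View pics/scene0.png

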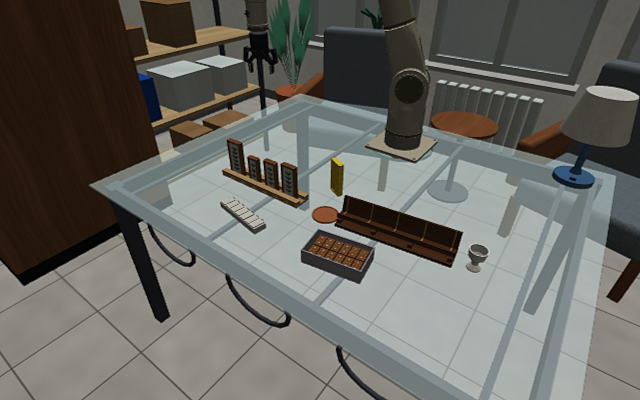

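View pics/top0.png

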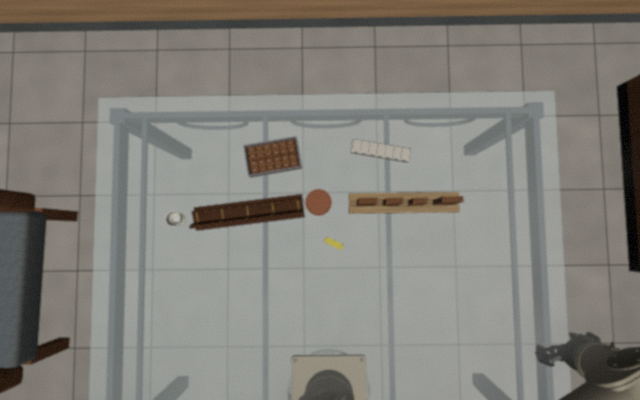

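The scene shows the rack with four frames at (265,175), the stand at (400,232) with the egg cup at (478,258), the coaster at (325,214), and a yellow look-alike at (337,177). From the top, the rack spans (349..460,202), the stand spans (192..303,212), and the yellow frame lies between them, nearer the robot.

```bash
cat > h.py <<'E'
from workcell import *
import numpy as np,cv2
from scipy.spatial.transform import Rotation as R
def proj(n,P):
    m=camera_model(n);Rm=R.from_quat(m['rotation']).as_matrix()
    q=(np.atleast_2d(P)-m['position'])@Rm
    return np.c_[m['cx']+m['fx']*q[:,0]/-q[:,2], m['cy']+m['fy']*(-q[:,1])/-q[:,2]]
def ray(n,u,v,z):
    m=camera_model(n);Rm=R.from_quat(m['rotation']).as_matrix()
    d=Rm@np.array([(u-m['cx'])/m['fx'],-(v-m['cy'])/m['fy'],-1.])
    p=np.array(m['position']);return p+d*(z-p[2])/d[2]
E
python3 - <<'E'
from h import *
p=np.load('top0.npz')['p'][:,:,::-1]
cv2.imwrite('pics/t_rack.png',cv2.resize(p[170:230,335:475],None,fx=5.7,fy=5.7,interpolation=cv2.INTER_CUBIC))
cv2.imwrite('pics/t_stand.png',cv2.resize(p[180:240,160:310],None,fx=5.3,fy=5.3,interpolation=cv2.INTER_CUBIC))
p=np.load('scene0.npz')['p'][:,:,::-1]
cv2.imwrite('pics/s_rack.png',cv2.resize(p[125:225,210:350],None,fx=5.7,fy=5.7,interpolation=cv2.INTER_CUBIC))
for z,l in ((0.,[(349,193),(349,213),(460,192),(460,212),(318,202),(175,218)]),):
    for u,v in l: print(u,v,ray('top',u,v,z).round(4))
E
```

```text
349 193 [ 0.6196 -0.0737  0.    ]
349 213 [ 0.5553 -0.0727  0.    ]
460 192 [ 0.619  -0.4297  0.    ]
460 212 [ 0.5548 -0.4275  0.    ]
318 202 [0.5917 0.0263 0.    ]
175 218 [0.545  0.4863 0.    ]
```

View pics/t_rack.png

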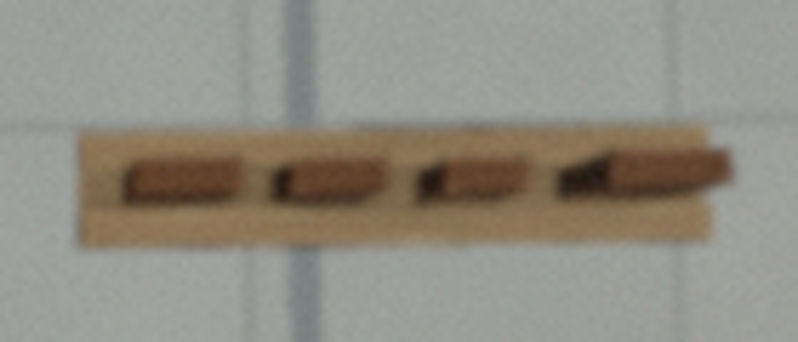

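View pics/t_stand.png

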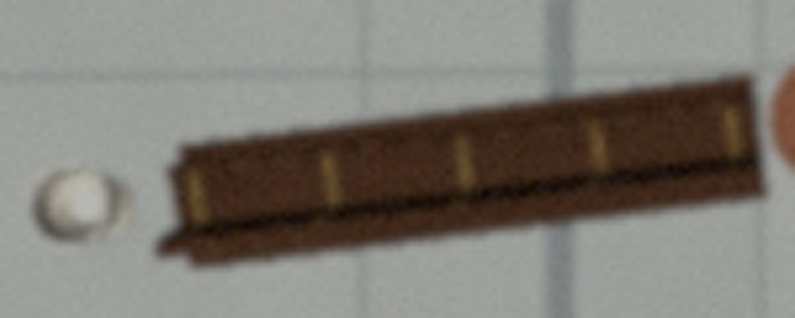

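View pics/s_rack.png

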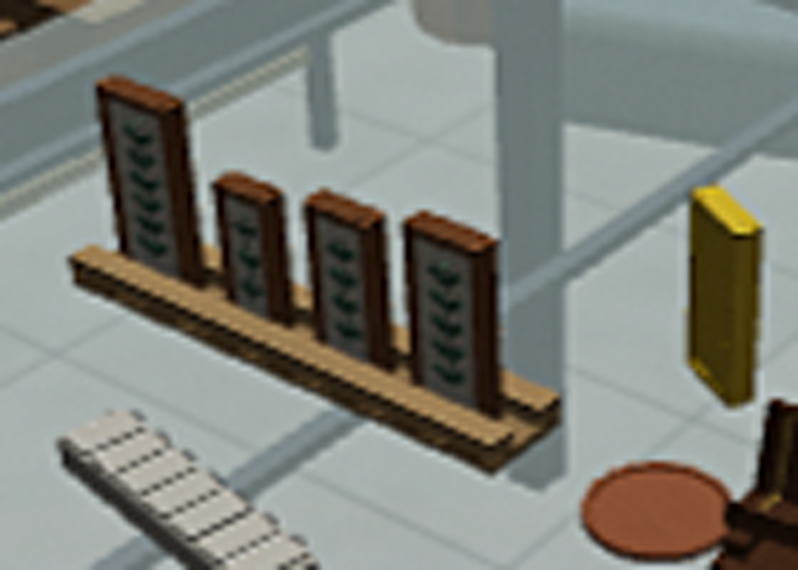

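Run:
```python
from h import *
p=np.load('scene0.npz')['p'][:,:,::-1]
cv2.imwrite('pics/s_stand.png',cv2.resize(p[185:285,325:500],None,fx=4.5,fy=4.5,interpolation=cv2.INTER_CUBIC))
```

```text
(no output)
```

View pics/s_stand.png

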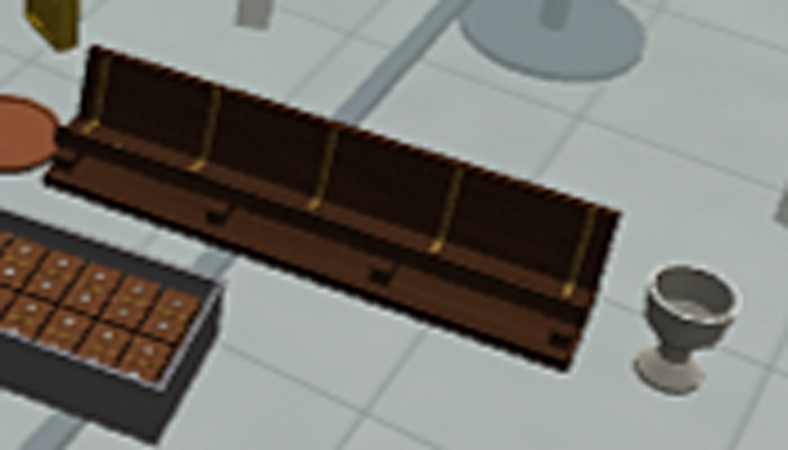

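```bash
cat >> h.py <<'E'
def cloud(n,d):
    m=camera_model(n);Rm=R.from_quat(m['rotation']).as_matrix()
    v,u=np.mgrid[0:d.shape[0],0:d.shape[1]]
    q=np.stack([(u-m['cx'])/m['fx']*d,-(v-m['cy'])/m['fy']*d,-d],-1)
    P=q@Rm.T+m['position'];P[d<=0]=np.nan;return P
E
python3 - <<'E'
from h import *
np.set_printoptions(suppress=True,linewidth=180)
T=cloud('top',np.load('top0.npz')['d']);S=cloud('scene',np.load('scene0.npz')['d'])
print('top stand column x/z')
for c in (220,275): print(c,[tuple((T[r,c]*1000).round().astype(int)) for r in range(190,236)if np.isfinite(T[r,c,0])])
for c in (375,430): print(c,[tuple((S[r,c]*1000).round().astype(int)) for r in range(190,270)if np.isfinite(S[r,c,0])])
E
```

```text
top stand column x/z
220 [(np.int64(634), np.int64(341), np.int64(4)), (np.int64(631), np.int64(343), np.int64(-5)), (np.int64(627), np.int64(342), np.int64(2)), (np.int64(624), np.int64(341), np.int64(7)), (np.int64(621), np.int64(343), np.int64(-3)), (np.int64(618), np.int64(342), np.int64(1)), (np.int64(614), np.int64(341), np.int64(5)), (np.int64(611), np.int64(342), np.int64(-1)), (np.int64(608), np.int64(342), np.int64(2)), (np.int64(605), np.int64(343), np.int64(-6)), (np.int64(602), np.int64(342), np.int64(-2)), (np.int64(598), np.int64(341), np.int64(3)), (np.int64(595), np.int64(342), np.int64(-1)), (np.int64(592), np.int64(341), np.int64(3)), (np.int64(588), np.int64(341), np.int64(5)), (np.int64(585), np.int64(339), np.int64(10)), (np.int64(582), np.int64(340), np.int64(7)), (np.int64(578), np.int64(339), np.int64(11)), (np.int64(574), np.int64(333), np.int64(35)), (np.int64(570), np.int64(331), np.int64(43)), (np.int64(567), np.int64(333), np.int64(35)), (np.int64(565), np.int64(335), np.int64(28)), (np.int64(561), np.int64(335), np.int64(28)), (np.int64(558), np.int64(3
[... 9690 characters left out ...]
64), np.int64(11)), (np.int64(578), np.int64(365), np.int64(8)), (np.int64(583), np.int64(367), np.int64(10)), (np.int64(589), np.int64(369), np.int64(11)), (np.int64(589), np.int64(370), np.int64(8)), (np.int64(589), np.int64(370), np.int64(5)), (np.int64(588), np.int64(371), np.int64(1)), (np.int64(591), np.int64(372), np.int64(0)), (np.int64(591), np.int64(373), np.int64(-4)), (np.int64(599), np.int64(375), np.int64(1)), (np.int64(601), np.int64(376), np.int64(-1)), (np.int64(603), np.int64(377), np.int64(-2)), (np.int64(608), np.int64(379), np.int64(0)), (np.int64(612), np.int64(381), np.int64(0)), (np.int64(616), np.int64(382), np.int64(0)), (np.int64(618), np.int64(383), np.int64(-1))]
```

```bash
cat > fit.py <<'E'
from h import *
from scipy.optimize import least_squares
np.set_printoptions(suppress=True,linewidth=180,precision=4)
T=cloud('top',np.load('top0.npz')['d']);S=cloud('scene',np.load('scene0.npz')['d'])
P=S.reshape(-1,3);t=np.tan(np.radians(14))
m=(P[:,2]>.033)&(P[:,2]<.07)&(P[:,1]>.08)&(P[:,1]<.45)&(P[:,0]>.48)&(P[:,0]<.575)
Q=P[m]
f=lambda p:(Q[:,0]-.55)*np.cos(p[0])+(Q[:,1]-.25)*np.sin(p[0])+(Q[:,2]-.026)*t*1-p[1]
r=least_squares(f,[.12,-.005],loss='soft_l1',f_scale=.003);psi,off=r.x
print('n',len(Q),'yaw deg',np.degrees(psi),off,'res',np.median(abs(r.fun)))
# y origin via strips
ex=np.array([np.cos(psi),np.sin(psi)]);ey=np.array([-np.sin(psi),np.cos(psi)])
base=np.array([.55,.25])+ex*(off+.015)
def W(x,y,z,c): 
    p=base+ex*x+ey*(y+c);return np.array([p[0],p[1],z])
obs=[(105,55),(216,88),(336,126),(460,168),(593,210)]
obs=[(325+(a+.5)/4.5-.5,185+(b+.5)/4.5-.5) for a,b in obs]
ys=[-.16,-.08,0,.08,.16]
top_obs=[(733,130),(598,145),(465,165),(330,180),(197,195)]
top_obs=[(160+(a+.5)/5.3-.5,180+(b+.5)/5.3-.5) for a,b in top_obs]
g=lambda c:np.r_[[proj('scene',W(-.0276,y,.0765,c[0]))[0]-o for y,o in zip(ys,obs)],].ravel()
r=least_squares(g,[0.]);print('c scene',r.x,r.fun.round(1))
g2=lambda c:np.array([proj('top',W(0,y,.03,c[0]))[0][0]-o[0] for y,o in zip(ys,top_obs)])
r2=least_squares(g2,[0.]);print('c top',r2.x,r2.fun.round(1))
c=(r.x[0]+r2.x[0])/2
print('stand origin',W(0,0,0,c))
for y in(.12,.04,-.04,-.12):print(y,'junction',W(-.015,y,.026,c))
# frames
P=T.reshape(-1,3);m=(P[:,2]>.09)&(P[:,1]<-.05)&(P[:,1]>-.48)&(P[:,0]>.5)&(P[:,0]<.66)
for lo,hi in((-.5,-.35),(-.35,-.27),(-.27,-.185),(-.185,-.08)):
    q=P[m&(P[:,1]>lo)&(P[:,1]<hi)]
    h=np.median(q[:,2]);q=q[abs(q[:,2]-h)<.012]
    print(len(q),'h',h,'c',q.mean(0),'min',q.min(0),'max',q.max(0))
P=S.reshape(-1,3);m=(P[:,2]>.04)&(P[:,1]<-.05)&(P[:,1]>-.48)&(P[:,0]>.5)&(P[:,0]<.66)
for lo,hi in((-.48,-.355),(-.35,-.28),(-.265,-.195),(-.185,-.08)):
    q=P[m&(P[:,1]>lo)&(P[:,1]<hi)]; A=np.polyfit(q[:,1],q[:,0],1)
    print(len(q),'min',q.min(0),'max',q.max(0),'med x',np.median(q[:,0]),A)
# yellow
m=(P[:,2]>.02)&(P[:,1]<.05)&(P[:,1]>-.06)&(P[:,0]>.4)&(P[:,0]<.52)
q=P[m];
print('yellow',q.min(0),q.max(0))
E
python3 fit.py
```

```text
n 1561 yaw deg 6.268081225952013 0.0035152699206493624 res 0.0013687208228738237
c scene [-0.0044] [ 0.5 -0.5  0.3  0.1 -0.3 -0.  -0.1 -0.5 -0.  -0.3]
c top [-0.0036] [-0.2  0.1 -0.1  0.2  0. ]
stand origin [0.5688 0.2481 0.    ]
0.12 junction [0.5408 0.3657 0.026 ]
0.04 junction [0.5496 0.2862 0.026 ]
-0.04 junction [0.5583 0.2067 0.026 ]
-0.12 junction [0.567  0.1271 0.026 ]
113 h 0.13962483246424306 c [ 0.5865 -0.3734  0.14  ] min [ 0.5775 -0.397   0.1334] max [ 0.5959 -0.3506  0.1455]
81 h 0.10619539028263392 c [ 0.5855 -0.2957  0.1043] min [ 0.5772 -0.3394  0.0958] max [ 0.5954 -0.2711  0.1179]
100 h 0.11528254598156129 c [ 0.5857 -0.2152  0.1148] min [ 0.5778 -0.2689  0.1034] max [ 0.5934 -0.1867  0.1233]
125 h 0.12656809755771803 c [ 0.5856 -0.1262  0.1271] min [ 0.5778 -0.1838  0.1151] max [ 0.5935 -0.0941  0.1352]
240 min [ 0.5795 -0.3987  0.0407] max [ 0.6003 -0.3551  0.1415] med x 0.5940833634794873 [-0.0555  0.573 ]
247 min [ 0.5784 -0.35    0.0401] max [ 0.6001 -0.2802  0.1416] med x 0.5934367065338194 [0.0543 0.6095]
250 min [ 0.5772 -0.2648  0.0402] max [ 0.6007 -0.1953  0.1183] med x 0.5940600901217434 [0.0522 0.6048]
522 min [ 0.5788 -0.1849  0.0401] max [ 0.6011 -0.0917  0.1298] med x 0.5938745040716201 [-0.0017  0.5925]
yellow [ 0.4484 -0.0484  0.0205] [0.4878 0.0108 0.1218]
```

```bash
python3 - <<'E'
from h import *
f=5.7
for n,a,b,v,z in(('d',610,733,172,.14),('a',443,527,178,.104),('b',290,387,178,.116),('c',136,243,180,.128)):
    l=[ray('top',335+(x+.5)/f-.5,170+(v+.5)/f-.5,z) for x in(a,b)]
    print(n,((l[0]+l[1])/2).round(4),'w',(l[0]-l[1])[1].round(4))
E
python3 -m crank '0 0 -0.5 0 0 -1 85; 0 0 -0.5 0 0 -1 85; 0 0 0 0 0 -1 85; 0 0 0 0 0 -1 85; 0 0 0 0 0 -1 85; 0 0 0 0 0 -1 85; 0 0 0 0 0 -1 85; 0 0 0 0 0 -1 85; 0 0 0 0 0 -0.8 85; 0 0 0 0 0 0 85' 40
```

```text
d [ 0.5843 -0.3674  0.14  ] w 0.0624
a [ 0.5848 -0.2796  0.104 ] w 0.0438
b [ 0.5847 -0.2015  0.116 ] w 0.0502
c [ 0.5837 -0.1233  0.128 ] w 0.055
clock: 1.1
position: [0.203, -0.5893, 0.3397]
ee_rot: [0.693, 0.721, 0.002, -0.005]
ft_force: [-0.5, 0.1, 0.1]
grip_width: 0.995
```

```bash
python3 -m crank '0.3 0.5 0 0 0 0.28 85; .6 .95 .2 0 0 0 85; .6 .95 .2 0 0 0 85; .6 .95 .2 0 0 0 85; .6 .95 .2 0 0 0 85; .6 .95 .2 0 0 0 85; .6 .95 .2 0 0 0 85; .6 .95 .2 0 0 0 85; .6 .95 .2 0 0 0 85; .2 .6 .2 0 0 0 85'
```

```text
clock: 2.1
position: [0.5611, -0.3794, 0.2631]
ee_rot: [0.726, 0.688, 0.001, -0.006]
ft_force: [0.2, -0.6, -0.9]
grip_width: 0.998
```

```bash
cat > go.py <<'E'
# usage: go.py x y z yaw_deg tilt_deg  -> delta from present in tool axes/units (whole), target is TCP
import sys
from h import *
np.set_printoptions(suppress=True,precision=3)
x,y,z,yaw,tilt=map(float,sys.argv[1:6])
o=get_obs();c,s=np.cos(np.radians(yaw)),np.sin(np.radians(yaw))
Rt=np.c_[[-s,c,0],[c,s,0],[0,0,-1]];Rt=R.from_matrix(Rt)*R.from_rotvec([np.radians(-tilt),0,0])
Rc=R.from_quat(o['ee_rot'])
print('d',Rc.inv().apply(np.array([x,y,z])-o['position'])/.04,'turn',np.degrees((Rc.inv()*Rt).as_rotvec())/8,'pos',o['position'],'F',o['ft_force'],'t',o['clock'],'w',o['grip_width']*85.4)
E
cat > wr.py <<'E'
import sys
from h import *
o=get_obs();p,d=camera('wrist');np.savez(sys.argv[1]+'.npz',p=p,d=d,pos=o['position'],q=o['ee_rot'])
cv2.imwrite(f'pics/{sys.argv[1]}.png',p[:,:,::-1])
E
python3 wr.py w1; python3 go.py .5845 -.367 .25 0.2 0
```

```text
d [0.287 0.516 0.271] turn [-0.06  -0.087 -0.387] pos [ 0.563 -0.378  0.261] F [-0.883  3.772 -1.944] t 2.15 w 85.09562087655655
```

View pics/w1.png

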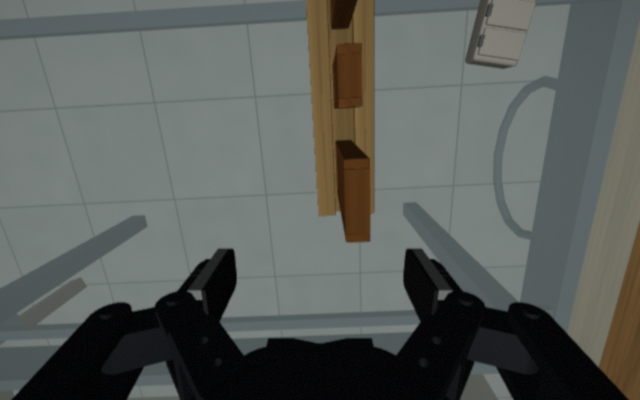

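The wrist view shows d at cols 343–370, with its top face at rows ~167–242, and a above it at about (347,75). The fingers open at (210,275) and (430,275).

```bash
cat >> h.py <<'E'
def wray(f,u,v,z):
    a=np.load(f);m=camera_model('wrist');H=np.array(m['hand_eye'])
    Rm=R.from_quat(a['q']).as_matrix()
    c=a['pos']+Rm@H[:3,3]; d=Rm@H[:3,:3]@np.array([(u-m['cx'])/m['fx'],-(v-m['cy'])/m['fy'],-1])
    return c+d*(z-c[2])/d[2]
E
python3 - <<'E'
from h import *
for u,v in((345,168),(369,168),(346,242),(370,242)):print(u,v,wray('w1.npz',u,v,.14).round(4))
for u,v in((337,107),(361,107)):print(u,v,wray('w1.npz',u,v,.104).round(4))
E
python3 -m crank '.29 .5 0 0 0 -.38 85; 0 0 0 0 0 0 85;0 0 0 0 0 0 85;0 0 0 0 0 0 85;0 0 0 0 0 0 85;0 0 0 0 0 0 85;0 0 0 0 0 0 85;0 0 0 0 0 0 85;0 0 0 0 0 0 85;0 0 0 0 0 0 85'
python3 go.py .5845 -.367 .179 0.2 0
```

```text
345 168 [ 0.5799 -0.3425  0.14  ]
369 168 [ 0.5961 -0.3434  0.14  ]
346 242 [ 0.579  -0.3975  0.14  ]
370 242 [ 0.5966 -0.3984  0.14  ]
337 107 [ 0.5777 -0.3024  0.104 ]
361 107 [ 0.5959 -0.3034  0.104 ]
clock: 3.15
position: [0.5835, -0.3672, 0.2586]
ee_rot: [0.711, 0.703, 0.0, -0.009]
ft_force: [-0.1, 0.1, -0.5]
grip_width: 0.997
d [-0.02   0.048  1.988] turn [-0.085 -0.095 -0.109] pos [ 0.584 -0.367  0.259] F [-0.058  0.129 -0.547] t 3.15 w 85.11444451362574
```

```bash
python3 -m crank '0 .08 .3 -.08 -.09 -.1 85; 0 0 .7 0 0 0 85;0 0 .6 0 0 0 85;0 0 .3 0 0 0 60;0 0 .1 0 0 0 40;0 0 0 0 0 0 30;0 0 0 0 0 0 30;0 0 0 0 0 0 30;0 0 0 0 0 0 30;0 0 0 0 0 0 30'
python3 go.py .586 -.367 .179 0.2 0
```

```text
clock: 4.15
position: [0.5888, -0.3683, 0.1817]
ee_rot: [0.706, 0.708, 0.001, 0.004]
ft_force: [-0.1, -0.6, 0.1]
grip_width: 0.352
d [ 0.032 -0.071  0.066] turn [ 0.049  0.028 -0.01 ] pos [ 0.589 -0.368  0.182] F [-0.064 -0.576  0.086] t 4.15 w 30.052081991932774
```

```bash
python3 -m crank '0.03 -.07 .07 .05 0 0 30;0 0 0 0 0 0 15;0 0 0 0 0 0 8;0 0 0 0 0 0 8;0 0 0 0 0 0 8;0 0 -.4 0 0 0 8;0 0 -.8 0 0 0 8;0 0 -.8 0 0 0 8;0 0 -.8 0 0 0 8;0 0 -.4 0 0 0 8' 50
python3 go.py .586 -.367 .3 0.2 0
```

```text
clock: 5.15
position: [0.5845, -0.3657, 0.3121]
ee_rot: [0.706, 0.708, -0.002, -0.002]
ft_force: [0.9, -0.4, -1.3]
grip_width: 0.201
d [-0.033  0.039  0.303] turn [-0.038  0.006 -0.006] pos [ 0.584 -0.366  0.312] F [ 0.896 -0.397 -1.262] t 5.15 w 17.142472488471157
```

```bash
cat > pl.py <<'E'
# pl.py bayY L up gap_mm : deltas to hover/placing
import sys
from h import *
np.set_printoptions(suppress=True,precision=3)
by,L,up,gap=map(float,sys.argv[1:5])
psi=np.radians(6.27);ex=np.array([np.cos(psi),np.sin(psi),0]);ey=np.array([-np.sin(psi),np.cos(psi),0]);ez=np.array([0,0,1.])
O=np.array([.5688,.2481,0]);a=np.radians(14)
n=ex*np.cos(a)+ez*np.sin(a);u=-ex*np.sin(a)+ez*np.cos(a)
J=O+ex*-.015+ey*by+ez*.026
t=J+n*(.009+gap/1000)+u*(L+up)
Rt=R.from_matrix(np.c_[ey,n,-u])
o=get_obs();Rc=R.from_quat(o['ee_rot'])
print('target',t,'d',Rc.inv().apply(t-o['position'])/.04,'d in target axes',Rt.inv().apply(t-o['position'])/.04,'turn',np.degrees((Rc.inv()*Rt).as_rotvec())/8,'pos',o['position'],'F',o['ft_force'],'t',o['clock'],'w',o['grip_width']*85.4)
E
python3 pl.py .12 .171 .06 4
```

```text
target [0.498 0.361 0.253] d [18.175 -2.113  1.466] d in target axes [18.296 -0.522  1.386] turn [-1.786  0.098 -0.761] pos [ 0.584 -0.366  0.312] F [ 0.896 -0.397 -1.262] t 5.15 w 17.142472488471157
```

```bash
python3 -m crank '.4 0 -.4 0 0 0 8;.8 0 -.2 0 0 0 8;1 0 0 0 0 0 8;1 0 0 0 0 0 8;1 0 0 0 0 0 8;1 0 0 0 0 0 8;1 0 0 0 0 0 8;1 -.1 0 0 0 0 8;1 -.1 0 0 0 0 8;1 -.1 0 0 0 0 8'; python3 pl.py .12 .171 .06 4
```

```text
clock: 6.15
position: [0.5676, 0.0215, 0.3466]
ee_rot: [0.707, 0.707, -0.002, 0.002]
ft_force: [1.4, 0.2, -1.6]
grip_width: 0.203
target [0.498 0.361 0.253] d [ 8.501 -1.753  2.281] d in target axes [ 8.628 -1.349  2.068] turn [-1.744  0.139 -0.778] pos [0.568 0.021 0.347] F [ 1.405  0.193 -1.635] t 6.15 w 17.348768728062236
```

```bash
python3 -m crank '1 -.1 0 0 0 0 8;1 -.2 0 -.2 0 -.1 8;1 -.2 0.1 -.3 0 -.1 8;1 -.2 .1 -.3 0 -.1 8;1 -.1 .1 -.3 0 -.1 8;1 -.1 .1 -.3 0 -.1 8;1 -.1 0 -.2 0 -.1 8;.6 0 0 -.1 0 -.1 8;.2 0 0 0 0 0 8;0 0 0 0 0 0 8'; python3 pl.py .12 .171 .06 4
```

```text
clock: 7.15
position: [0.4973, 0.3603, 0.3312]
ee_rot: [0.657, 0.743, 0.087, 0.089]
ft_force: [0.3, -0.4, -1.8]
grip_width: 0.207
target [0.498 0.361 0.253] d [ 0.053 -0.467  1.889] d in target axes [ 0.017 -0.459  1.892] turn [0.034 0.109 0.106] pos [0.497 0.36  0.331] F [ 0.282 -0.378 -1.842] t 7.15 w 17.69155880854991
```

```bash
python3 -m crank '0 -.25 .4 0 .1 .1 8;0 -.2 .6 0 0 0 8;0 0 .6 0 0 0 8;0 0 .3 0 0 0 8;0 0 0 0 0 0 8;0 0 0 0 0 0 8;0 0 0 0 0 0 8;0 0 0 0 0 0 8;0 0 0 0 0 0 8;0 0 0 0 0 0 8'; python3 pl.py .12 .171 .0 4;python3 - <<'E'
from h import *
p,d=camera('scene');np.savez('s2.npz',p=p,d=d)
cv2.imwrite('pics/s2.png',cv2.resize(p[100:285,340:520,::-1],None,fx=3.2,fy=3.2,interpolation=cv2.INTER_CUBIC))
E
python3 wr.py w2
```

```text
clock: 8.15
position: [0.5017, 0.3539, 0.2571]
ee_rot: [0.666, 0.735, 0.093, 0.086]
ft_force: [0.0, 0.1, -2.5]
grip_width: 0.206
target [0.512 0.363 0.195] d [ 0.195 -0.116  1.572] d in target axes [ 0.189 -0.099  1.574] turn [ 0.07   0.032 -0.074] pos [0.502 0.354 0.257] F [ 0.004  0.148 -2.47 ] t 8.15 w 17.621245421051764
```

View pics/s2.png

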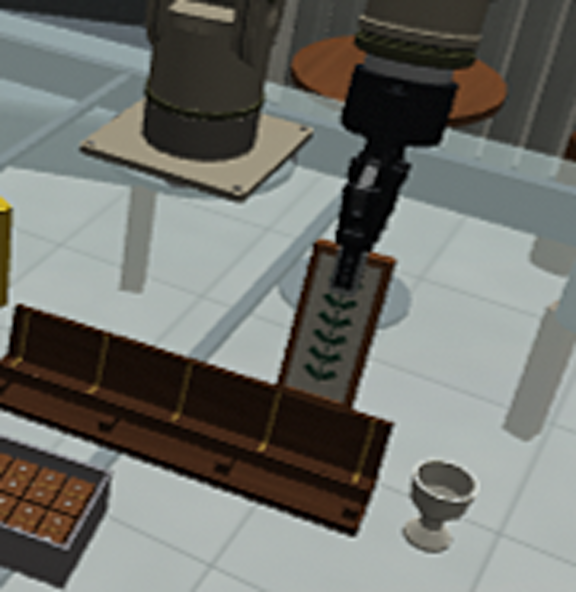

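View pics/w2.png

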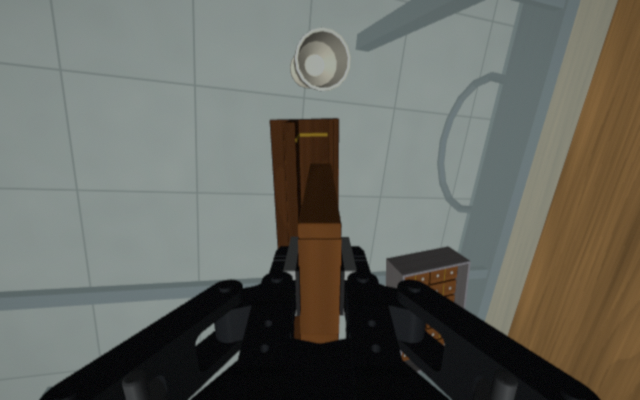

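The scene view shows d held at about (335,325) in the crop, above the end bay by the egg cup, with its picture facing out. In the wrist view its foot hangs over the ledge between the board face and the lip, at cols 300–338.

```bash
python3 -m crank '.15 -.1 .3 .07 0 -.07 8;0.05 0 .4 0 0 0 8;0 0 .3 0 0 0 8;0 0 .2 0 0 0 8;0 0 .1 0 0 0 8;0 0 0 0 0 0 8;0 0 0 0 0 0 8;0 0 0 0 0 0 8;0 0 0 0 0 0 8;0 0 0 0 0 0 8'; python3 pl.py .12 .171 .0 4; python3 wr.py w3
```

```text
clock: 9.25
position: [0.51, 0.3634, 0.1999]
ee_rot: [0.662, 0.739, 0.088, 0.082]
ft_force: [0.0, -0.4, -1.4]
grip_width: 0.201
target [0.512 0.363 0.195] d [-0.024  0.021  0.129] d in target axes [-0.025  0.021  0.129] turn [-0.018  0.034  0.006] pos [0.51  0.363 0.2  ] F [ 0.047 -0.435 -1.356] t 9.25 w 17.20149207892481
```

View pics/w3.png

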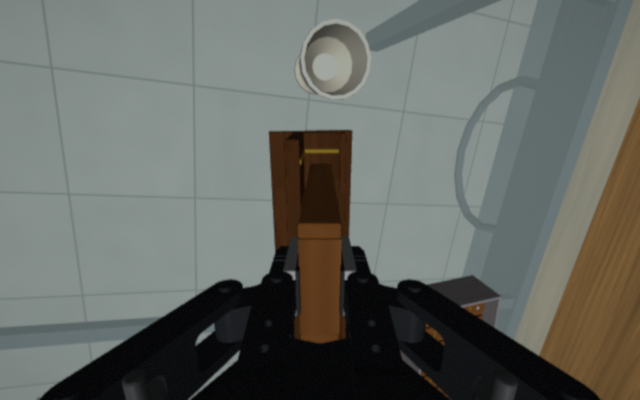

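```bash
python3 -m crank '0 0 .1 0 0 0 8;0 0 .05 0 0 0 8;0 0 .05 0 0 0 8;0 0 0 0 0 0 8;0 0 0 0 0 0 8;0 0 0.04 0 0 0 8;0 0 .04 0 0 0 8;0 0 0 0 0 0 8;0 0 0 0 0 0 8;0 0 0 0 0 0 8'; python3 pl.py .12 .171 .0 4
```

```text
clock: 10.3
position: [0.5129, 0.3654, 0.1959]
ee_rot: [0.662, 0.739, 0.09, 0.085]
ft_force: [-3.1, -2.1, 4.8]
grip_width: 0.208
target [0.512 0.363 0.195] d [-0.067 -0.029  0.014] d in target axes [-0.067 -0.029  0.014] turn [0.028 0.04  0.005] pos [0.513 0.365 0.196] F [-3.063 -2.123  4.801] t 10.3 w 17.735512266362612
```

```bash
python3 -m crank '0 -.08 0 0 0 0 8;0 -.04 0 0 0 0 8;0 0 0 0 0 0 8;0 0 0 0 0 0 20;0 0 0 0 0 0 23;0 0 0 0 0 0 27;0 0 0 0 0 0 30;0 0 0 0 0 0 34;0 0 0 0 0 0 38;0 0 0 0 0 0 38'; python3 pl.py .12 .171 .0 4;python3 - <<'E'
from h import *
p,d=camera('scene');np.savez('s2.npz',p=p,d=d)
cv2.imwrite('pics/s3.png',cv2.resize(p[100:285,340:520,::-1],None,fx=3.2,fy=3.2,interpolation=cv2.INTER_CUBIC))
E
```

```text
clock: 11.3
position: [0.5082, 0.3646, 0.1938]
ee_rot: [0.662, 0.739, 0.09, 0.084]
ft_force: [-0.5, -0.5, -0.5]
grip_width: 0.444
target [0.512 0.363 0.195] d [-0.061  0.099 -0.008] d in target axes [-0.061  0.099 -0.008] turn [0.025 0.038 0.003] pos [0.508 0.365 0.194] F [-0.542 -0.48  -0.492] t 11.3 w 37.91619877964427
```

View pics/s3.png

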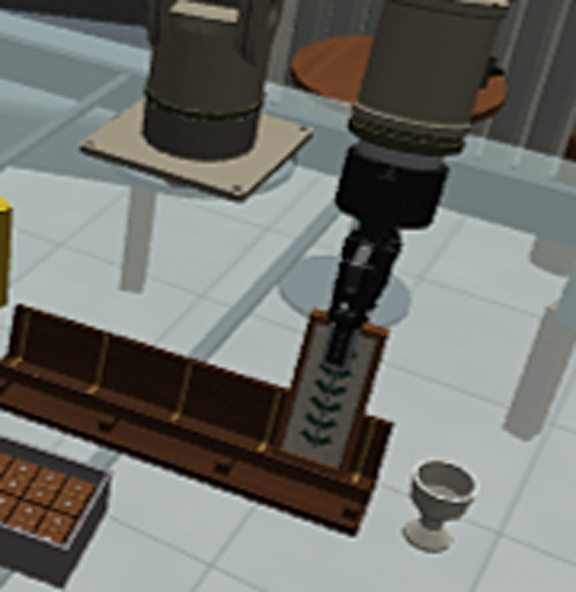

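d stands in the egg-cup bay, with its foot at crop (283–350, 460) between the strips at 262 and 355, leaning on the board. I'm withdrawing now.

```bash
python3 -m crank '0 0 -.3 0 0 0 38;0 0 -.6 0 0 0 38;0 0 -.8 0 0 0 45;0 0 -.8 0 0 0 60;-.4 0 -.8 .2 0 0 85;-.9 .2 -.2 .3 0 .1 85;-1 .3 0 .3 0 .2 85;-1 .3 0 .3 0 .2 85;-1 .3 0 .3 0 .2 85;-1 .3 0 .3 0 .1 85'; python3 go.py .585 -.124 .25 .2 0
```

```text
clock: 12.35
position: [0.5385, 0.1575, 0.3522]
ee_rot: [0.702, 0.712, 0.008, -0.001]
ft_force: [0.6, -0.1, 0.6]
grip_width: 0.999
d [-7.088  1.03   2.47 ] turn [ 0.07  -0.097  0.083] pos [0.539 0.158 0.352] F [ 0.63  -0.142  0.574] t 12.35 w 85.34451131385418
```

```bash
python3 -m crank '-1 .15 .1 0 0 0 85;-1 .15 .3 0 0 0 85;-1 .15 .4 0 0 0 85;-1 .15 .4 0 0 0 85;-1 .1 .4 0 0 0 85;-.8 0 .4 0 0 0 85;-.5 0 .2 0 0 0 85;0 0 0 0 0 0 85;0 0 0 0 0 0 85;0 0 0 0 0 0 85'; python3 go.py .585 -.124 .167 .2 0; python3 wr.py w4;python3 - <<'E'
from h import *
p,d=camera('scene')
cv2.imwrite('pics/s4.png',cv2.resize(p[120:285,210:520,::-1],None,fx=2.5,fy=2.5,interpolation=cv2.INTER_CUBIC))
E
```

```text
clock: 13.35
position: [0.5726, -0.1066, 0.2673]
ee_rot: [0.703, 0.711, 0.012, 0.001]
ft_force: [0.1, -0.3, 0.6]
grip_width: 0.993
d [-0.476  0.258  2.507] turn [ 0.137 -0.112  0.047] pos [ 0.573 -0.107  0.267] F [ 0.087 -0.261  0.615] t 13.35 w 84.79217971854649
```

View pics/s4.png

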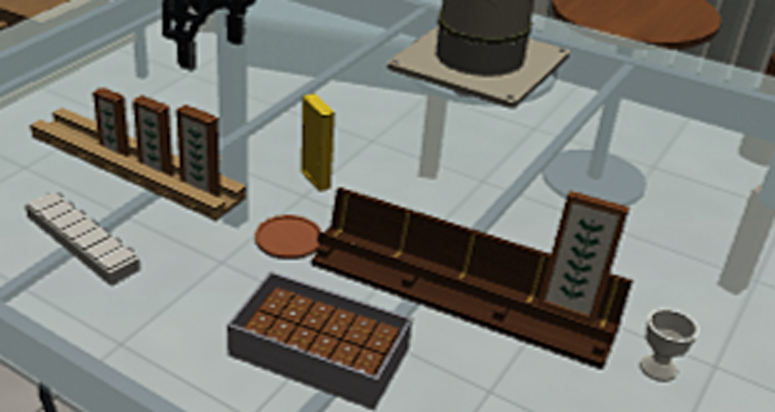

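View pics/w4.png

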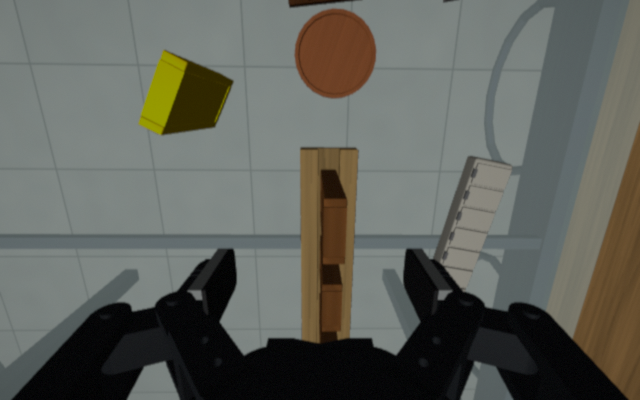

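d stands centred in the end bay. In the wrist view c's top face is at cols 322–345, rows 196–263.

```bash
python3 - <<'E'
from h import *
for u,v,z in((322,197,.128),(345,197,.128),(322,263,.128),(345,263,.128),(322,287,.116),(340,287,.116)):print(wray('w4.npz',u,v,z).round(4))
E
python3 -m crank '-.4 .25 .3 .12 -.11 .05 85; 0 0 .8 0 0 0 85;0 0 .8 0 0 0 80;0 0 .4 0 0 0 60;0 0 .1 0 0 0 40;0 0 0 0 0 0 30;0 0 0 0 0 0 30;0 0 0 0 0 0 30;0 0 0 0 0 0 30;0 0 0 0 0 0 30'
python3 go.py .586 -.124 .167 0.2 0
```

```text
[ 0.5775 -0.0934  0.128 ]
[ 0.595  -0.0934  0.128 ]
[ 0.5782 -0.1494  0.128 ]
[ 0.5969 -0.1494  0.128 ]
[ 0.5789 -0.1798  0.116 ]
[ 0.5948 -0.1798  0.116 ]
clock: 14.45
position: [0.5885, -0.1144, 0.1773]
ee_rot: [0.702, 0.712, 0.005, 0.006]
ft_force: [-0.0, 0.4, -0.2]
grip_width: 0.356
d [-0.238 -0.071  0.258] turn [0.11  0.01  0.082] pos [ 0.589 -0.114  0.177] F [-0.041  0.445 -0.171] t 14.45 w 30.391324572574767
```

```bash
python3 -m crank '-.17 -.07 .22 .1 0 .08 30;0 0 .03 0 0 0 30;0 0 0 0 0 0 15;0 0 0 0 0 0 8;0 0 0 0 0 0 8;0 0 0 0 0 0 8;0 0 -.4 0 0 0 8;0 0 -.8 0 0 0 8;0 0 -.8 0 0 0 8;0 0 -.8 0 0 0 8' 50
python3 pl.py .04 .159 .06 4
```

```text
clock: 15.45
position: [0.5834, -0.1216, 0.2804]
ee_rot: [0.706, 0.708, -0.003, -0.003]
ft_force: [0.8, -0.1, -0.5]
grip_width: 0.205
target [0.509 0.282 0.242] d [10.09  -1.813  0.993] d in target axes [10.227 -0.951  0.761] turn [-1.805  0.083 -0.759] pos [ 0.583 -0.122  0.28 ] F [ 0.833 -0.106 -0.527] t 15.45 w 17.522126223500592
```

```bash
python3 -m crank '.4 0 -.4 0 0 0 8;.8 0 -.2 0 0 0 8;1 -.1 0 0 0 0 8;1 -.2 0 -.2 0 -.1 8;1 -.2 0 -.3 0 -.1 8;1 -.2 0 -.3 0 -.1 8;1 -.2 0.1 -.3 0 -.1 8;1 -.1 .1 -.3 0 -.1 8;1 0 .1 -.3 0 -.1 8;.8 0 0 -.1 0 -.1 8'; python3 pl.py .04 .159 .06 4
```

```text
clock: 16.45
position: [0.533, 0.2463, 0.3073]
ee_rot: [0.666, 0.734, 0.094, 0.097]
ft_force: [-0.2, -0.1, -0.4]
grip_width: 0.203
target [0.509 0.282 0.242] d [ 0.969 -0.919  1.433] d in target axes [ 0.948 -0.872  1.475] turn [ 0.185  0.144 -0.07 ] pos [0.533 0.246 0.307] F [-0.202 -0.074 -0.402] t 16.45 w 17.337179148643546
```

```bash
python3 -m crank '.4 -.4 .3 .1 .1 -.05 8;.3 -.3 .4 0 0 0 8;0 -.1 .4 0 0 0 8;0 0 .2 0 0 0 8;0 0 0 0 0 0 8;0 0 0 0 0 0 8;0 0 0 0 0 0 8;0 0 0 0 0 0 8;0 0 0 0 0 0 8;0 0 0 0 0 0 8'; python3 pl.py .04 .159 .0 4
```

```text
clock: 17.45
position: [0.5116, 0.2737, 0.2498]
ee_rot: [0.662, 0.738, 0.094, 0.087]
ft_force: [-0.5, -0.4, -0.8]
grip_width: 0.205
target [0.524 0.283 0.183] d [ 0.215 -0.102  1.688] d in target axes [ 0.207 -0.08   1.691] turn [ 0.093  0.036 -0.007] pos [0.512 0.274 0.25 ] F [-0.508 -0.414 -0.787] t 17.45 w 17.464940371188867
```

```bash
python3 -m crank '.18 -.08 .3 .08 0 0 8;0.03 0 .5 0 0 0 8;0 0 .3 0 0 0 8;0 0 .2 0 0 0 8;0 0 .1 0 0 0 8;0 0 0 0 0 0 8;0 0 0 0 0 0 8;0 0 0 0 0 0 8;0 0 0 0 0 0 8;0 0 0 0 0 0 8'; python3 pl.py .04 .159 .0 4; python3 wr.py w5
```

```text
clock: 18.45
position: [0.5216, 0.2853, 0.1923]
ee_rot: [0.663, 0.739, 0.09, 0.083]
ft_force: [0.2, -0.1, -1.2]
grip_width: 0.204
target [0.524 0.283 0.183] d [-0.053 -0.006  0.228] d in target axes [-0.054 -0.006  0.228] turn [ 0.013  0.028 -0.005] pos [0.522 0.285 0.192] F [ 0.162 -0.089 -1.249] t 18.45 w 17.435534051203703
```

View pics/w5.png

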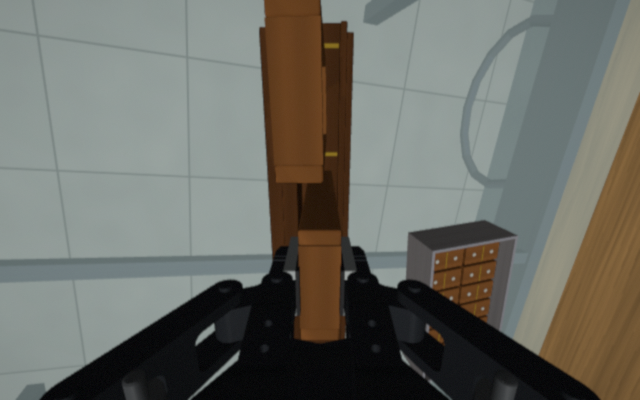

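The wrist view shows d leaning in its bay, with its top at (297,170) and the brass strip at (331,154). c is in line over the next bay.

```bash
python3 -m crank '-.05 0 .12 0 0 0 8;0 0 .08 0 0 0 8;0 0 .06 0 0 0 8;0 0 .05 0 0 0 8;0 0 0 0 0 0 8;0 0 0 0 0 0 8;0 0 0 0 0 0 8;0 0 0 0 0 0 8;0 0 0 0 0 0 8;0 0 0 0 0 0 8'; python3 pl.py .04 .159 .0 4
```

```text
clock: 19.5
position: [0.5258, 0.2844, 0.1845]
ee_rot: [0.663, 0.738, 0.091, 0.085]
ft_force: [-1.0, -1.2, 3.1]
grip_width: 0.204
target [0.524 0.283 0.183] d [-0.019 -0.058  0.012] d in target axes [-0.019 -0.058  0.013] turn [ 0.046  0.04  -0.009] pos [0.526 0.284 0.184] F [-0.969 -1.188  3.135] t 19.5 w 17.426921232357834
```

Contact made (Fz +4 N). Now I'll push it back onto the board, release and withdraw.

```bash
python3 -m crank '0 -.1 0 0 0 0 8;0 -.05 0 0 0 0 8;0 0 0 0 0 0 8;0 0 0 0 0 0 20;0 0 0 0 0 0 23;0 0 0 0 0 0 27;0 0 0 0 0 0 30;0 0 0 0 0 0 34;0 0 0 0 0 0 38;0 0 0 0 0 0 38'; python3 go.py .586 -.201 .25 .2 0
python3 -m crank '0 0 -.3 0 0 0 38;0 0 -.6 0 0 0 38;0 0 -.8 0 0 0 45;0 0 -.8 0 0 0 60;-.4 0 -.8 .2 0 0 85;-.9 .2 -.2 .3 0 .1 85;-1 .3 0 .3 0 .2 85;-1 .3 0 .3 0 .2 85;-1 .3 0 .3 0 .2 85;-1 .2 0 .3 0 .1 85'; python3 go.py .586 -.201 .25 .2 0
```

```text
clock: 20.5
position: [0.5196, 0.2836, 0.1823]
ee_rot: [0.663, 0.738, 0.091, 0.085]
ft_force: [-0.9, -0.5, -0.6]
grip_width: 0.445
d [-12.23    0.753  -1.492] turn [ 1.794 -0.058  0.74 ] pos [0.52  0.284 0.182] F [-0.94  -0.513 -0.567] t 20.5 w 37.995086758982204
clock: 21.5
position: [0.5468, 0.0763, 0.3407]
ee_rot: [0.702, 0.712, 0.009, 0.0]
ft_force: [0.5, 0.9, -0.1]
grip_width: 0.993
d [-6.973  0.859  2.193] turn [ 0.097 -0.09   0.069] pos [0.547 0.076 0.341] F [ 0.451  0.924 -0.081] t 21.5 w 84.80770709253278
```

```bash
python3 -m crank '-1 .1 .1 0 0 0 85;-1 .15 .3 0 0 0 85;-1 .15 .4 0 0 0 85;-1 .15 .4 0 0 0 85;-1 .1 .4 0 0 0 85;-.8 0 .3 0 0 0 85;-.7 0 .1 0 0 0 85;-.1 0 0 0 0 0 85;0 0 0 0 0 0 85;0 0 0 0 0 0 85'; python3 go.py .586 -.2 .155 .2 0; python3 wr.py w6;python3 - <<'E'
from h import *
p,d=camera('scene')
cv2.imwrite('pics/s6.png',cv2.resize(p[120:285,210:520,::-1],None,fx=2.5,fy=2.5,interpolation=cv2.INTER_CUBIC))
E
```

```text
clock: 22.5
position: [0.578, -0.2009, 0.2637]
ee_rot: [0.704, 0.71, 0.013, 0.002]
ft_force: [0.1, -0.0, -0.1]
grip_width: 0.993
d [-0.02   0.141  2.722] turn [ 0.158 -0.11   0.038] pos [ 0.578 -0.201  0.264] F [ 0.064 -0.035 -0.098] t 22.5 w 84.78716647017156
```

View pics/s6.png

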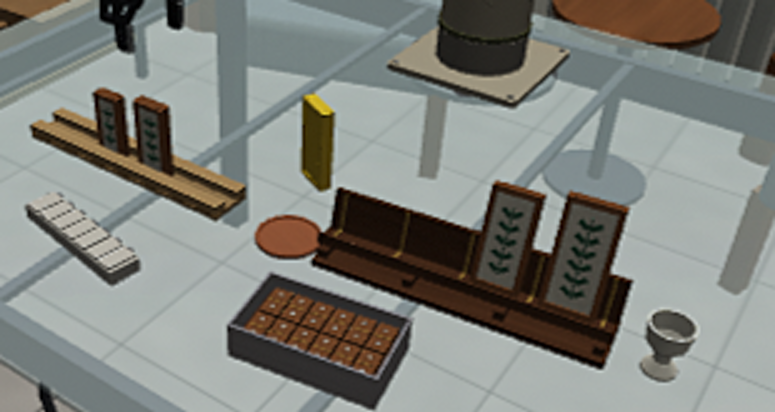

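View pics/w6.png

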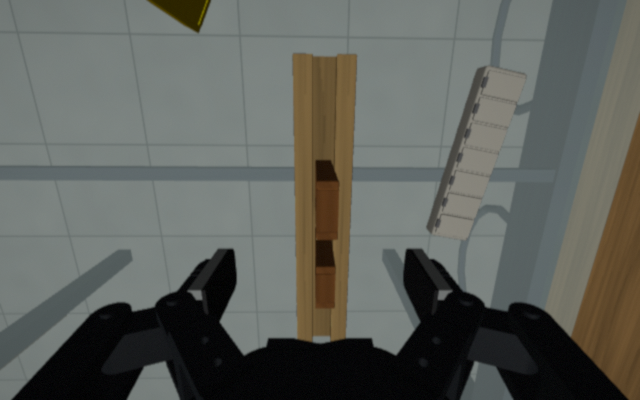

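c leans well in its bay, centred. In the wrist view b's top face is at cols 316–338, rows 182–238, and a's is at rows 268–307.

```bash
python3 - <<'E'
from h import *
for u,v,z in((316,182,.116),(338,182,.116),(317,238,.116),(338,238,.116),(316,268,.104),(334,307,.104)):print(wray('w6.npz',u,v,z).round(4))
E
python3 -m crank '0 .15 .3 .12 -.11 .04 85; 0 0 .8 0 0 0 85;0 0 .8 0 0 0 80;0 0 .5 0 0 0 60;0 0 .2 0 0 0 40;0 0 .05 0 0 0 30;0 0 0 0 0 0 30;0 0 0 0 0 0 30;0 0 0 0 0 0 30;0 0 0 0 0 0 30'
python3 go.py .586 -.2 .155 0.2 0
```

```text
[ 0.5788 -0.1781  0.116 ]
[ 0.5959 -0.178   0.116 ]
[ 0.5799 -0.2254  0.116 ]
[ 0.5972 -0.2254  0.116 ]
[ 0.5793 -0.2601  0.104 ]
[ 0.5964 -0.3013  0.104 ]
clock: 23.6
position: [0.5906, -0.1921, 0.1568]
ee_rot: [0.702, 0.712, 0.002, 0.005]
ft_force: [0.4, -0.9, -0.2]
grip_width: 0.349
d [-0.196 -0.117  0.044] turn [0.066 0.034 0.077] pos [ 0.591 -0.192  0.157] F [ 0.414 -0.923 -0.232] t 23.6 w 29.84384678265666
```

```bash
python3 -m crank '-.22 -.1 .04 .06 .03 .08 30;0 0 0 0 0 0 30;0 0 0 0 0 0 15;0 0 0 0 0 0 8;0 0 0 0 0 0 8;0 0 0 0 0 0 8;0 0 -.4 0 0 0 8;0 0 -.8 0 0 0 8;0 0 -.8 0 0 0 8;0 0 -.8 0 0 0 8' 50
python3 pl.py -.04 .147 .06 4
python3 -m crank '.4 0 -.4 0 0 0 8;.8 0 -.4 0 0 0 8;1 0 -.2 0 0 0 8;1 -.1 0 -.2 0 -.1 8;1 -.1 0 -.3 0 -.1 8;1 -.1 0 -.3 0 -.1 8;1 -.2 0.1 -.3 0 -.1 8;1 -.2 .1 -.3 0 -.1 8;1 -.1 .1 -.2 0 -.1 8;.8 0 0 -.1 0 -.1 8'; python3 pl.py -.04 .147 .06 4
```

```text
clock: 24.6
position: [0.5841, -0.2015, 0.2694]
ee_rot: [0.706, 0.708, -0.002, -0.003]
ft_force: [0.9, -0.6, -1.3]
grip_width: 0.202
target [0.521 0.203 0.23 ] d [10.103 -1.549  1.023] d in target axes [10.214 -0.69   0.843] turn [-1.799  0.073 -0.768] pos [ 0.584 -0.201  0.269] F [ 0.892 -0.65  -1.26 ] t 24.6 w 17.22904163645629
clock: 25.6
position: [0.5422, 0.1668, 0.3121]
ee_rot: [0.666, 0.735, 0.089, 0.092]
ft_force: [0.1, -1.2, -0.2]
grip_width: 0.203
target [0.521 0.203 0.23 ] d [ 0.977 -0.944  1.858] d in target axes [ 0.947 -0.913  1.888] turn [ 0.089  0.145 -0.063] pos [0.542 0.167 0.312] F [ 0.064 -1.23  -0.185] t 25.6 w 17.299396692814657
```

```bash
python3 -m crank '.4 -.4 .3 .05 .1 -.05 8;.35 -.35 .5 0 0 0 8;0.1 -.15 .5 0 0 0 8;0 0 .4 0 0 0 8;0 0 0.1 0 0 0 8;0 0 0 0 0 0 8;0 0 0 0 0 0 8;0 0 0 0 0 0 8;0 0 0 0 0 0 8;0 0 0 0 0 0 8'; python3 pl.py -.04 .147 .0 4
```

```text
clock: 26.6
position: [0.5211, 0.2065, 0.24]
ee_rot: [0.659, 0.741, 0.095, 0.088]
ft_force: [-1.2, 0.1, -0.0]
grip_width: 0.205
target [0.535 0.204 0.172] d [-0.089 -0.101  1.738] d in target axes [-0.096 -0.072  1.739] turn [0.115 0.028 0.051] pos [0.521 0.206 0.24 ] F [-1.163  0.05  -0.049] t 26.6 w 17.48528765002528
```

```bash
python3 -m crank '-.1 -.07 .3 .1 0 .04 8;0 0 .5 0 0 0 8;0 0 .3 0 0 0 8;0 0 .2 0 0 0 8;0 0 .1 0 0 0 8;0 0 0 0 0 0 8;0 0 0 0 0 0 8;0 0 0 0 0 0 8;0 0 0 0 0 0 8;0 0 0 0 0 0 8'; python3 pl.py -.04 .147 .0 4
```

```text
clock: 27.6
position: [0.5338, 0.2025, 0.1827]
ee_rot: [0.663, 0.739, 0.09, 0.083]
ft_force: [0.2, 0.3, -1.2]
grip_width: 0.199
target [0.535 0.204 0.172] d [ 0.038 -0.022  0.277] d in target axes [ 0.037 -0.021  0.277] turn [ 0.01   0.031 -0.002] pos [0.534 0.203 0.183] F [ 0.214  0.327 -1.185] t 27.6 w 16.987122088027164
```

```bash
python3 -m crank '.03 0 .15 0 0 0 8;0 0 .1 0 0 0 8;0 0 .06 0 0 0 8;0 0 .05 0 0 0 8;0 0 0 0 0 0 8;0 0 0 0 0 0 8;0 0 0 0 0 0 8;0 0 0 0 0 0 8;0 0 0 0 0 0 8;0 0 0 0 0 0 8'; python3 pl.py -.04 .147 .0 4
```

```text
clock: 28.6
position: [0.5385, 0.2053, 0.1742]
ee_rot: [0.663, 0.738, 0.09, 0.087]
ft_force: [-1.2, 0.4, 4.2]
grip_width: 0.202
target [0.535 0.204 0.172] d [-0.019 -0.09   0.039] d in target axes [-0.019 -0.09   0.039] turn [ 0.046  0.06  -0.002] pos [0.538 0.205 0.174] F [-1.249  0.407  4.192] t 28.6 w 17.263009471317645
```

```bash
python3 -m crank '0 -.1 0 0 0 0 8;0 -.1 0 0 0 0 8;0 -.03 0 0 0 0 8;0 0 0 0 0 0 20;0 0 0 0 0 0 23;0 0 0 0 0 0 27;0 0 0 0 0 0 30;0 0 0 0 0 0 34;0 0 0 0 0 0 38;0 0 0 0 0 0 38'
python3 -m crank '0 0 -.3 0 0 0 38;0 0 -.6 0 0 0 38;0 0 -.8 0 0 0 45;0 0 -.8 0 0 0 60;-.4 0 -.8 .2 0 0 85;-.9 .2 -.2 .3 0 .1 85;-1 .3 0 .3 0 .2 85;-1 .3 0 .3 0 .2 85;-1 .3 0 .3 0 .2 85;-1 .2 0 .3 0 .1 85'; python3 go.py .586 -.2805 .25 .2 0
```

```text
clock: 29.6
position: [0.5288, 0.2041, 0.1709]
ee_rot: [0.663, 0.738, 0.09, 0.086]
ft_force: [-0.0, 0.9, 0.6]
grip_width: 0.445
clock: 30.6
position: [0.5573, -0.0029, 0.3303]
ee_rot: [0.703, 0.712, 0.008, 0.002]
ft_force: [-0.2, 1.0, -0.1]
grip_width: 1.0
d [-6.964  0.598  1.96 ] turn [ 0.105 -0.058  0.067] pos [ 0.557 -0.003  0.33 ] F [-0.226  0.959 -0.112] t 30.6 w 85.3875990875257
```

```bash
python3 -m crank '-1 .1 .1 0 0 0 85;-1 .1 .3 0 0 0 85;-1 .1 .4 0 0 0 85;-1 .1 .4 0 0 0 85;-1 .1 .4 0 0 0 85;-.8 0 .3 0 0 0 85;-.7 0 .1 0 0 0 85;-.1 0 0 0 0 0 85;0 0 0 0 0 0 85;0 0 0 0 0 0 85'; python3 go.py .586 -.2805 .143 .2 0; python3 wr.py w7;python3 - <<'E'
from h import *
p,d=camera('scene')
cv2.imwrite('pics/s7.png',cv2.resize(p[120:285,210:520,::-1],None,fx=2.5,fy=2.5,interpolation=cv2.INTER_CUBIC))
E
```

```text
clock: 31.6
position: [0.5821, -0.2808, 0.2543]
ee_rot: [0.704, 0.71, 0.012, 0.004]
ft_force: [0.1, 1.1, -0.3]
grip_width: 0.994
d [-0.026  0.033  2.783] turn [ 0.165 -0.084  0.041] pos [ 0.582 -0.281  0.254] F [ 0.076  1.076 -0.305] t 31.6 w 84.91893340881717
```

View pics/s7.png

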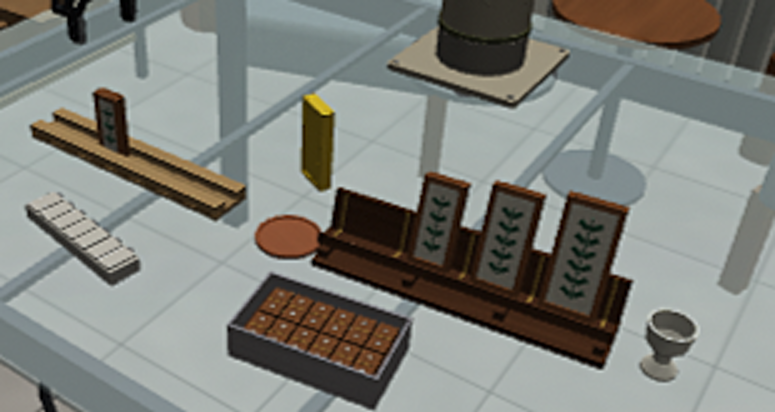

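View pics/w7.png

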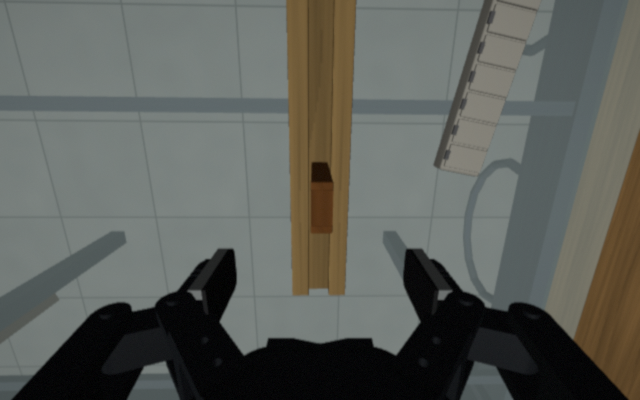

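b is leaning and centred in its bay. a's top face is at cols 311–332, rows 181–233, in the wrist view.

```bash
python3 - <<'E'
from h import *
for u,v,z in((311,181,.104),(332,181,.104),(311,233,.104),(332,233,.104)):print(wray('w7.npz',u,v,z).round(4))
E
python3 -m crank '0 .05 .3 .14 -.08 .04 85; -.1 0 .8 0 0 0 85;-.1 0 .8 0 0 0 80;0 0 .5 0 0 0 60;0 0 .2 0 0 0 40;0 0 .05 0 0 0 30;0 0 0 0 0 0 30;0 0 0 0 0 0 30;0 0 0 0 0 0 30;0 0 0 0 0 0 30'
python3 go.py .586 -.2805 .145 0.2 0
```

```text
[ 0.5792 -0.2583  0.104 ]
[ 0.5957 -0.2582  0.104 ]
[ 0.5792 -0.3025  0.104 ]
[ 0.5966 -0.3025  0.104 ]
clock: 32.7
position: [0.5899, -0.2803, 0.1478]
ee_rot: [0.702, 0.712, 0.001, 0.003]
ft_force: [-0.3, -0.1, -0.4]
grip_width: 0.352
d [-0.004 -0.097  0.07 ] turn [0.043 0.026 0.08 ] pos [ 0.59  -0.28   0.148] F [-0.33  -0.128 -0.447] t 32.7 w 30.055004960693065
```

```bash
python3 -m crank '0 -.09 .06 .04 .03 .08 30;0 0 0 0 0 0 30;0 0 0 0 0 0 15;0 0 0 0 0 0 8;0 0 0 0 0 0 8;0 0 0 0 0 0 8;0 0 -.4 0 0 0 8;0 0 -.8 0 0 0 8;0 0 -.8 0 0 0 8;0 0 -.8 0 0 0 8' 50
python3 pl.py -.12 .137 .06 4
python3 -m crank '.4 0 -.4 0 0 0 8;.8 0 -.4 0 0 0 8;1 0 -.2 0 0 0 8;1 -.1 0 -.2 0 -.1 8;1 -.1 0 -.3 0 -.1 8;1 -.1 0 -.3 0 -.1 8;1 -.1 0.1 -.3 0 -.1 8;1 -.1 .1 -.3 0 -.1 8;1 -.1 .1 -.2 0 -.1 8;.8 0 0 -.1 0 -.1 8'; python3 pl.py -.12 .137 .06 4
```

```text
clock: 33.7
position: [0.5839, -0.2801, 0.2595]
ee_rot: [0.706, 0.708, -0.001, -0.004]
ft_force: [0.2, -0.0, -0.1]
grip_width: 0.204
target [0.532 0.123 0.22 ] d [10.084 -1.263  1.031] d in target axes [10.166 -0.417  0.907] turn [-1.795  0.061 -0.767] pos [ 0.584 -0.28   0.26 ] F [ 0.156 -0.004 -0.062] t 33.7 w 17.416076202954553
clock: 34.7
position: [0.5458, 0.0988, 0.294]
ee_rot: [0.664, 0.737, 0.087, 0.088]
ft_force: [0.7, -0.5, 0.5]
grip_width: 0.198
target [0.532 0.123 0.22 ] d [ 0.669 -0.718  1.711] d in target axes [ 0.647 -0.71   1.723] turn [ 0.027  0.104 -0.026] pos [0.546 0.099 0.294] F [ 0.7   -0.478  0.499] t 34.7 w 16.939452001377212
```

```bash
python3 -m crank '.3 -.3 .3 0 .08 0 8;.2 -.25 .5 0 0 0 8;0 -.1 .5 0 0 0 8;0 0 .3 0 0 0 8;0 0 0.1 0 0 0 8;0 0 0 0 0 0 8;0 0 0 0 0 0 8;0 0 0 0 0 0 8;0 0 0 0 0 0 8;0 0 0 0 0 0 8'; python3 pl.py -.12 .137 .0 4
```

```text
clock: 35.7
position: [0.5301, 0.131, 0.2231]
ee_rot: [0.658, 0.742, 0.094, 0.085]
ft_force: [0.9, 0.0, -0.8]
grip_width: 0.203
target [0.547 0.125 0.162] d [-0.197 -0.003  1.577] d in target axes [-0.196  0.013  1.577] turn [ 0.063 -0.004  0.08 ] pos [0.53  0.131 0.223] F [ 0.87   0.016 -0.823] t 35.7 w 17.370200416891098
```

```bash
python3 -m crank '-.18 0 .3 .06 0 .07 8;0 0 .5 0 0 0 8;0 0 .3 0 0 0 8;0 0 .1 0 0 0 8;0 0 .05 0 0 0 8;0 0 0 0 0 0 8;0 0 0 0 0 0 8;0 0 0 0 0 0 8;0 0 0 0 0 0 8;0 0 0 0 0 0 8'; python3 pl.py -.12 .137 .0 4; python3 wr.py w8
```

```text
clock: 36.7
position: [0.5451, 0.1231, 0.1732]
ee_rot: [0.663, 0.738, 0.091, 0.082]
ft_force: [0.6, -0.4, -1.8]
grip_width: 0.201
target [0.547 0.125 0.162] d [ 0.042 -0.026  0.281] d in target axes [ 0.041 -0.026  0.281] turn [ 0.011  0.004 -0.013] pos [0.545 0.123 0.173] F [ 0.602 -0.379 -1.815] t 36.7 w 17.193985479650294
```

View pics/w8.png

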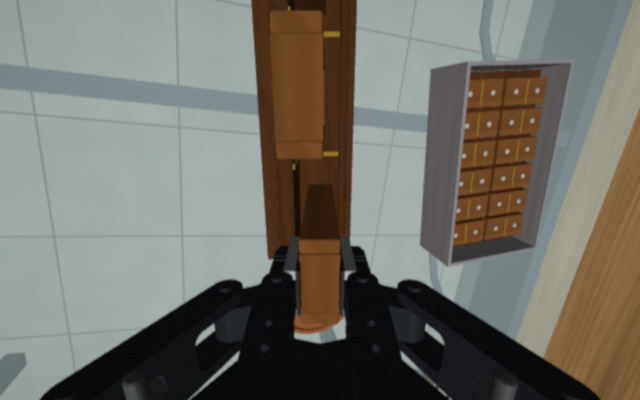

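The frame is in line over the last bay: foot at cols ~305–335, strip at (331,154).

```bash
python3 -m crank '.03 -.03 .15 0 0 0 8;0 0 .1 0 0 0 8;0 0 .06 0 0 0 8;0 0 .05 0 0 0 8;0 0 0 0 0 0 8;0 0 0 0 0 0 8;0 0 0 0 0 0 8;0 0 0 0 0 0 8;0 0 0 0 0 0 8;0 0 0 0 0 0 8'; python3 pl.py -.12 .137 .0 4
```

```text
clock: 37.75
position: [0.5484, 0.1256, 0.1642]
ee_rot: [0.663, 0.738, 0.091, 0.085]
ft_force: [-2.4, -0.9, 4.5]
grip_width: 0.2
target [0.547 0.125 0.162] d [-0.012 -0.059  0.04 ] d in target axes [-0.012 -0.059  0.04 ] turn [ 0.035  0.039 -0.009] pos [0.548 0.126 0.164] F [-2.405 -0.948  4.514] t 37.75 w 17.048603045442317
```

```bash
python3 -m crank '0 -.1 0 0 0 0 8;0 -.06 0 0 0 0 8;0 0 0 0 0 0 8;0 0 0 0 0 0 20;0 0 0 0 0 0 23;0 0 0 0 0 0 27;0 0 0 0 0 0 30;0 0 0 0 0 0 34;0 0 0 0 0 0 38;0 0 0 0 0 0 38'
python3 -m crank '0 0 -.3 0 0 0 38;0 0 -.6 0 0 0 38;0 0 -.8 0 0 0 45;0 0 -.8 0 0 0 60;0 0 -.8 0 0 0 60;-.3 0 -.6 .3 0 0 60;-.8 -.4 0 .3 0 0 60;-.8 -.4 0 .3 0 0 60;-.8 -.2 0 .3 0 0 60;-.3 0 0 0 0 0 60'
python3 -m crank '0 0 0 0 0 0 60;0 0 0 0 0 0 60;0 0 0 0 0 0 60;0 0 0 0 0 0 60;0 0 0 0 0 0 60;0 0 0 0 0 0 60;0 0 0 0 0 0 60;0 0 0 0 0 0 60;0 0 0 0 0 0 60;0 0 0 0 0 0 60'
python3 - <<'E'
from h import *
p,d=camera('scene');np.savez('s9.npz',p=p,d=d)
cv2.imwrite('pics/s9.png',cv2.resize(p[120:285,210:520,::-1],None,fx=2.5,fy=2.5,interpolation=cv2.INTER_CUBIC))
t,dt=camera('top')
cv2.imwrite('pics/t9.png',cv2.resize(t[120:260,150:480,::-1],None,fx=2.4,fy=2.4,interpolation=cv2.INTER_CUBIC))
E
```

```text
clock: 38.75
position: [0.5416, 0.1247, 0.1614]
ee_rot: [0.663, 0.738, 0.091, 0.084]
ft_force: [0.1, -0.4, -0.2]
grip_width: 0.45
clock: 39.75
position: [0.4725, -0.0009, 0.3211]
ee_rot: [0.663, 0.747, 0.029, 0.028]
ft_force: [-0.2, 0.5, 0.3]
grip_width: 0.703
clock: 40.75
position: [0.4726, 0.0038, 0.3224]
ee_rot: [0.661, 0.749, 0.031, 0.029]
ft_force: [0.5, 0.0, -0.1]
grip_width: 0.707
```

View pics/s9.png

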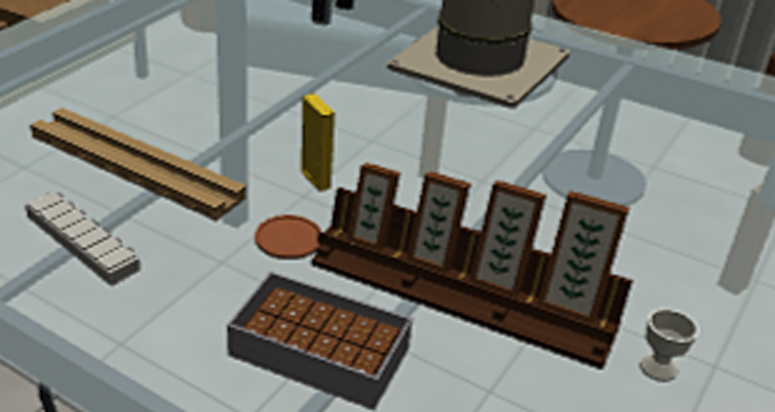

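View pics/t9.png

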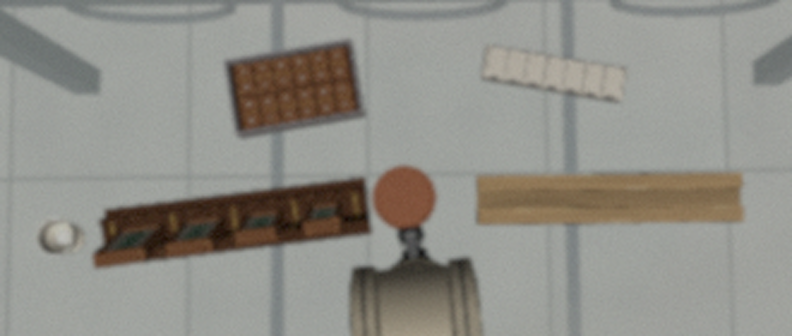

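All four frames stand one to a bay with pictures out, from the tallest at crop (585,255) beside the egg cup to the shortest at (372,205). The rack is empty and the other objects haven't moved. One numeric check of the lean, then I'll hand in.

Run:
```python
from h import *
P=cloud('scene',np.load('s9.npz')['d']).reshape(-1,3)
psi=np.radians(6.27);q=P-[.5688,.2481,0]
x=q[:,0]*np.cos(psi)+q[:,1]*np.sin(psi);y=-q[:,0]*np.sin(psi)+q[:,1]*np.cos(psi);z=P[:,2]
for b,h in((-.12,.09),(-.04,.1),(.04,.115),(.12,.13)):
    m=(abs(y-b)<.016)&(z>.05)&(z<h)&(abs(x)<.06)
    A=np.polyfit(z[m],x[m],1);m2=(abs(y-b)<.045)&(z>.085)&(abs(x)<.1)
    print(b,m.sum(),'lean',np.degrees(np.arctan(-A[0])).round(1),'front at z=.028:',np.polyval(A,.028).round(4),'y',y[m2].min().round(3),y[m2].max().round(3),'zmax',z[m2].max().round(3))
hand_in()
```

```text
-0.12 137 lean 17.0 front at z=.028: 0.0024 y -0.142 -0.097 zmax 0.125
-0.04 184 lean 15.6 front at z=.028: 0.0006 y -0.065 -0.014 zmax 0.137
0.04 270 lean 16.4 front at z=.028: 0.001 y 0.011 0.068 zmax 0.147
0.12 363 lean 15.7 front at z=.028: 0.0009 y 0.091 0.153 zmax 0.16
the job is handed in; nothing more can be done
```

All four leaf pictures are on the display stand, one per bay, standing on the ledge and leaning back on the board with the pictures facing out. The job was handed in at about 41 s of the 115 s limit.

- **Order:** tallest to shortest runs from the egg cup end to the coaster end (d, c, b, a).
- **Position:** the last pictures and depth readings put each frame centred in its bay to within about 2 mm.
- **Other objects:** in the last pictures the egg cup, coaster, pill organizer, domino tin and yellow look-alike stood where they began, and the rack was empty.
- **Forces:** the readings I took stayed around 5 N or less, far below the limits, and nothing fell.

**One small disagreement:** depth gave leans of about 16–17°, against the board's 14°. The feet seem to sit about 1 to 3 mm out from the board, with the frames resting on its upper edge, though some of that may be depth noise.

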